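# Fit the battery pack into the emergency lantern

## Robot

A 7-joint arm with a two-finger parallel gripper is mounted at the origin on the work surface. World frame = base frame: x ahead of the robot, y to its left, z up, the work surface at z = 0. Lengths are in m, angles in rad, forces in N, time in s.
With the tool pointing down it reaches from about 0.4 to 0.85 m from the base axis. Payload 10.4 kg.
Tool frame: the origin (TCP) lies on the centre line of the jaws, within the pads' length; the fingertips stand 11 mm ahead of it and the grasp point (between the pads) lies 8 mm behind it (manip.finger_overhang is the distance from the TCP to the fingertips, in m); z points along the fingers, y is the line along which they close (so a half turn about z gives the same grasp; the last joint's range is limited). The gripper opens to 85 mm and grips with 20 to 120 N. Pads are 22 mm wide; open, the fingers measure 114 mm over their backs; the gripper's body (76 mm by 85 mm) begins 54 mm behind the grasp point. The pads swing forward as they close: fully open they stand 13 mm farther back than shut.
Start: joints at [-1.311, 0.332, -0.065, 1.46, 0.022, 1.35, -0.088], TCP at [0.174, 0.6, 0.242] pointing down, gripper open.
Joint ranges: [-2.6, 2.6], [-0.5, 2.12], [-1.47, 1.34], [0.16, 2.42], [-1.27, 4.41], [0.06, 2.06], [-2.6, 2.6]. Speed limits (rad/s): [2.22, 2.22, 2.79, 2.79, 3.14, 3.14, 3.14].

## Interface

Orientations are given as a unit quaternion [x, y, z, w].
In Python, from workcell import manip, imaging, workorder gives the robot as it stands.
- The arm moves only by the tool jog_arm, never from a script. Its argument "deltas" is a list of rows, each an object with "gripper": the opening, from 0 (shut) to 1 (fully open); "offset": the shift along the tool's x, y, z in m, a list of three; "rotation": the turn, a rotation vector about the tool's x, y, z in degrees, a list of three. In form: [{"gripper": gripper, "offset": [tx, ty, tz], "rotation": [ax, ay, az]}, ...]. A call has 1 to 20 rows; each row shifts and turns the commanded pose from where the row before left it, along the tool's axes as they then stand; what a row does not reach is not made up. A row lasts 1/10 s, in which the tool goes at most 50 mm and 8.59 degrees, less where a joint would pass 70% of its speed; a pose out of reach is approached as far as the arm can. A call with a gripper value outside its range is refused whole. The fingers move at their own pace and stop on an object; "newtons" is the grip in N (left out, the last holds). Time passes only in rows, so rows that do not move let the fingers close. It gives the time, the measured TCP pose, the force, the opening and the grip force at its end, in the units of the state.
- manip.get_obs(): the state, without advancing time (a new reading comes with each control period).
- imaging.camera(name): name is "scene" or "top" or "wrist"; returns the picture (480x640x3 uint8, blue, green, red); there is no depth.
- imaging.camera_model(name): a dict with "camera_matrix" (3x3 intrinsics, pixels), "k1" (the pictures are not rectified: a ray, as slopes to the right and down, at radius r is drawn at 1 + k1 r^2 times it, then the intrinsics apply), "world_to_cam" (4x4, takes a point from world to camera coordinates); the wrist camera has in their place "hand_eye" (4x4, takes a point from camera to tool coordinates, whose origin is the TCP and whose axes are the flange's). Camera axes: x right, y up, looking along -z (the intrinsics and any distortion apply to the point x, -y, -z); pixel columns grow to the right and rows downward; lengths in m; the calibration is good to about 2 mm. A picture is of the moment at which its call begins: read the wrist's pose just before it. camera_model takes no time and is no camera call.
- workorder.hand_in(): hands the job in; it is judged then, once.
The state is a dict: "clock": time; "joint_pos": joint angles; "joint_velocities": joint speeds; "tau": joint torques, N m; "position": TCP position; "ee_rot": TCP orientation; "ft_force": force on the tool from outside, world axes, zero at the start; "torque": the same for the moment, N m; "grip_width": opening from 0.0 (shut) to 1.0 (fully open); "grasp_force": force on a finger pad.
Only numpy, scipy, OpenCV 4.12 (cv2) and the standard library are available. Lean on these libraries where they do the work, as an engineer would, in place of code of your own. Each camera call takes 0.05 s, during which the arm holds its last target. There are 200 camera calls.

## Task

Fit the lantern's battery pack into the open bay on its back: put its contact end in first, low against the sprung contacts, press them back and rock the tongue end down until the pack lies flat on the bay's floor, and then slide the catch fully over the tongue to lock it. Feel your way in and do not force it, since the case and the contacts bend under a hard push, and leave the other things on the counter where they are.

Things in the scene. Friction and masses are not known exactly. Their poses are not given: they have to be found in the camera images.
- pack_center (a point): Centre (half-way up and along) of the lantern's battery pack: loose grey hard-plastic block, paper label on top, 82 mm long over all (x), 42 wide (y), 40 high (z), about 0.2 kg, lying right way up. Its -x end is the contact end: flat, two small brass contacts low down. At the +x end the last 10 mm is a low tongue 26 mm wide, 12 mm high, level with the underside.
- pack: The battery pack itself: origin at the middle of its underside, 20 mm below pack_center, same axes. The full-height block is the 72 mm towards its -x end.
- lantern: White plastic LED emergency lantern lying on its clear lens, 215 x 124 mm, flat top 44 mm above the counter, grey loop handle at its +x end reaching 165 mm from this point. It stands firm. In its top sits the grey battery carrier with the bay, long axis x, its rim level with the top. Origin on the counter under the case's bay opening, 46 mm below and 1 mm to the +x side of bay_mid; same axes.
- bay_mid (a point): Point fixed to the case, where pack_center would rest (axes agreeing) if the carrier were centred. But the carrier is screwed down through slotted holes: it, with the bay, springs and catch, may sit up to 5 mm off either way along x, which is not given, to be felt (or seen). Bay: 18 mm deep, floor 20 mm below this point, 44 mm wide, 3 mm bevel along the rims of its long sides.
- bay_end (a point): Middle of the foot of the bay's +x end wall, for a centred carrier (41 mm from bay_mid); the tongue's end rests against it when the pack is home. Facing it, 84 mm off at the -x end, stand solid stops 8 mm high, so the pack has 2 mm of play both lengthwise and sideways, with the springs right back.
- springs (a point): Face of the two bowed brass contact springs at the middle of the bay's -x end, untouched, for a centred carrier: 6 mm above the bay floor, 5.5 mm inside where the seated pack's contact end comes. They give only towards -x, 7.5 mm in all, about 0.8 N per mm, then the pack meets the solid stops. So the pack cannot go in flat from above. Let go, they push it towards +x.
- catch (a joint): Black sliding catch in the carrier's top beyond the bay's +x end: 0 drawn back, 0.009 (m) fully over the tongue. It moves towards the bay's -x, stiffly (about 2 N), and stays put. Its underside passes 2 mm above the tongue of a seated pack, so it cannot go over one that is not down.
- catch_nub (a point): Centre of the catch's thumb nub for a drawn-back catch and a centred carrier (this point is fixed to the case): a ridge 7 mm (x) by 24 mm (y), 10 mm high above the flat top; this point is 5 mm above that top. With the pack home the nub's centre is 61.5 mm to the +x side of pack_center. The top behind it is clear for 50 mm.
- torch_pack: bystander: small torch battery, grey block 56 x 30 x 22 mm, no tongue (not the lantern's pack); origin on the counter under its middle
- stapler: bystander: blue metal press-button stapler, 130 x 36 x 60 mm; origin on the counter under its middle
- mallet: bystander: small wooden mallet lying down, 235 mm long, round head 54 x 80 mm; origin on the counter under its middle
- pliers: bystander: chrome pliers lying flat, 180 mm long, 12 mm thick; origin on the counter under its middle
- nozzle: bystander: green plastic spray nozzle standing on its collar, 56 mm high; origin on the counter under its middle
- dabba: bystander: empty stainless steel dabba, open, 105 mm across, 65 mm high; origin on the counter under its middle

How it is judged:
On the way, in this order (a step that is already met when the one before it is completed fails the run):
1. the pack lies flat and fully home in the bay with the catch still drawn back (z of pack_center in the frame of lantern below 0.0478 m and angle between pack_center's own z axis and vertical below 0.03 rad and horizontal distance between pack_center and bay_mid below 0.009 m and angle between the x axis of pack_center and the x axis of bay_mid, either way round below 0.06 rad and value of joint catch below 0.005 m), for 0.2 s.
2. the catch is slid fully over the tongue (z of pack_center in the frame of lantern below 0.0478 m and angle between pack_center's own z axis and vertical below 0.03 rad and horizontal distance between pack_center and bay_mid below 0.009 m and angle between the x axis of pack_center and the x axis of bay_mid, either way round below 0.06 rad and value of joint catch above 0.0075 m), for 0.2 s.
At the end, for the whole second after the job is handed in: the pack rests in the bay, its centre no more than 1.8 mm above the height of lying on the bay floor and within 9 mm of bay_mid sideways, flat within 0.03 rad and lined up within 0.06 rad; the catch is slid at least 7.5 mm over its tongue; everything is at rest and released (all of step 2 and linear speed of pack below 0.01 m/s and angular speed of pack below 0.1 rad/s); the robot touches nothing.
It fails at once if the pack is pressed against the lantern with more than 35 N in all (contacts added up; at rest in the bay they make about 11 N) (contact force between pack and lantern above 35 N).
It fails at once if the gripper presses on the lantern itself with more than 30 N (contact force between any of the fingers, the arm and lantern above 30 N).
It fails at once if another thing on the counter is shifted by more than 20 mm (distance of any of torch_pack, stapler, mallet, pliers, nozzle, dabba from where it was at the start of the episode above 0.02 m).
It also fails if it takes over 70 s, if anything falls off the work surface, if the arm or the gripper's body presses on something with over 40 N, if the wrist force passes 120 N, or if a joint passes its speed limit or range.

## Working session

There is one attempt and no reset: what is moved stays moved. The work goes in short steps, Python scripts to look and compute and a tool call to move; the robot and the scene stay as the last step left them, time stands still between calls to the robot, and variables do not carry over. Pictures are saved under pics/ and viewed, at most 10 in all, crops included, and the job is handed in when it is done.

Besides the shell and the picture viewer there is one more tool, called after ">>>" as a command line: name --argument value ..., lists and objects as JSON in quotes. jog_arm: Moves the arm, as the interface text tells. Its arguments: {"type":"object","properties":{"deltas":{"type":"array","items":{"type":"object","properties":{"gripper":{"type":"number"},"offset":{"type":"array","items":{"type":"number"}},"rotation":{"type":"array","items":{"type":"number"}}}}},"newtons":{"type":"number"}},"required":["deltas"]}

```bash
mkdir -p pics; ls; cat > h.py <<'E'
import numpy as np, cv2
from scipy.spatial.transform import Rotation as R
from workcell import manip, imaging, workorder
def model(n, obs=None):
    m=imaging.camera_model(n); K=np.array(m["camera_matrix"]); k1=m["k1"]
    if "world_to_cam" in m: C=np.linalg.inv(np.array(m["world_to_cam"]))
    else:
        T=np.eye(4); T[:3,:3]=R.from_quat(obs["ee_rot"]).as_matrix(); T[:3,3]=obs["position"]
        C=T@np.array(m["hand_eye"])
    return K,k1,C
def cast(M,uv,z):
    K,k1,C=M; uv=np.atleast_2d(np.array(uv,float))
    d=np.c_[(uv[:,0]-K[0,2])/K[0,0],(uv[:,1]-K[1,2])/K[1,1]]
    s=d.copy()
    for _ in range(20): s=d/(1+k1*(s**2).sum(1,keepdims=True))
    v=np.c_[s[:,0],-s[:,1],-np.ones(len(s))]@C[:3,:3].T
    o=C[:3,3]; return o+v*((z-o[2])/v[:,2])[:,None]
def proj(M,P):
    K,k1,C=M; P=np.atleast_2d(np.array(P,float)); c=(P-C[:3,3])@C[:3,:3]
    s=np.c_[c[:,0],-c[:,1]]/-c[:,2:3]; s=s*(1+k1*(s**2).sum(1,keepdims=True))
    return s@K[:2,:2].T+K[:2,2]
E
python3 - <<'E'
from h import *
o=manip.get_obs(); print({k:np.round(v,3) for k,v in o.items()})
for n in("scene","top","wrist"):
    cv2.imwrite(f"pics/{n}0.png",imaging.camera(n)); m=imaging.camera_model(n); print(n,m)
E
```

```text
pics
{'clock': np.float64(0.0), 'joint_pos': array([-1.311,  0.333, -0.065,  1.461,  0.022,  1.35 , -0.088]), 'joint_velocities': array([ 0.001,  0.001, -0.001,  0.   ,  0.   , -0.001, -0.001]), 'tau': array([ 0.0000e+00, -6.2544e+01,  5.0000e-02, -3.9162e+01,  1.6000e-02,
        1.0000e-02,  0.0000e+00]), 'position': array([0.174, 0.6  , 0.242]), 'ee_rot': array([ 0.141,  0.99 , -0.001, -0.   ]), 'ft_force': array([0.058, 0.291, 0.425]), 'torque': array([-0.021, -0.027,  0.028]), 'grasp_force': np.float64(0.0), 'grip_width': np.float64(1.003)}
scene {'camera_matrix': array([[476.320716  ,   0.        , 321.04440901],
       [  0.        , 476.320716  , 239.15290648],
       [  0.        ,   0.        ,   1.        ]]), 'k1': -0.07073122146920117, 'world_to_cam': array([[-0.52010877,  0.85397529,  0.01459679,  0.24528812],
       [-0.49052688, -0.31265595,  0.81340619,  0.20631302],
       [ 0.69919257,  0.41589957,  0.58151294, -1.6976631 ],
       [ 0.        ,  0.        ,  0.        ,  1.        ]])}
top {'camera_matrix': array([[603.15487994,   0.        , 310.34487264],
      
[... 247 characters left out ...]
5, -0.54203152],
       [-0.06085747,  0.00621289,  0.99812713, -1.27421569],
       [ 0.        ,  0.        ,  0.        ,  1.        ]])}
wrist {'camera_matrix': array([[367.61682267,   0.        , 316.37724011],
       [  0.        , 367.61682267, 243.97801112],
       [  0.        ,   0.        ,   1.        ]]), 'k1': -0.0654823995410021, 'hand_eye': array([[ 6.13366880e-04,  9.58496477e-01,  2.85103715e-01,
         7.26273963e-02],
       [ 9.99999253e-01, -8.89358220e-04,  8.38573077e-04,
         1.26597661e-03],
       [ 1.05732867e-03,  2.85102987e-01, -9.58496306e-01,
        -1.30641616e-01],
       [ 0.00000000e+00,  0.00000000e+00,  0.00000000e+00,
         1.00000000e+00]])}
```

View pics/top0.png

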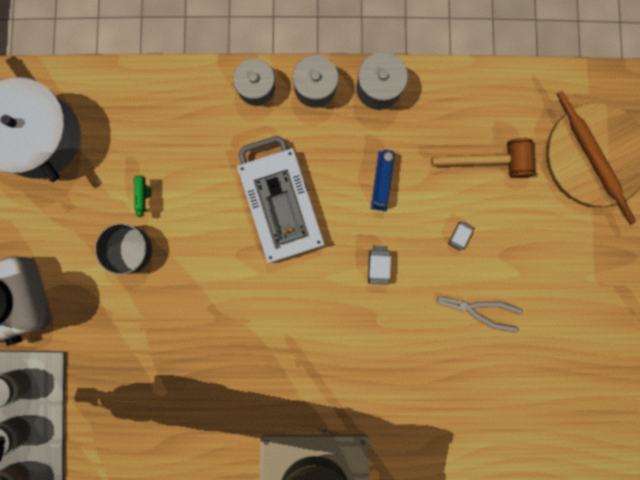

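View pics/scene0.png

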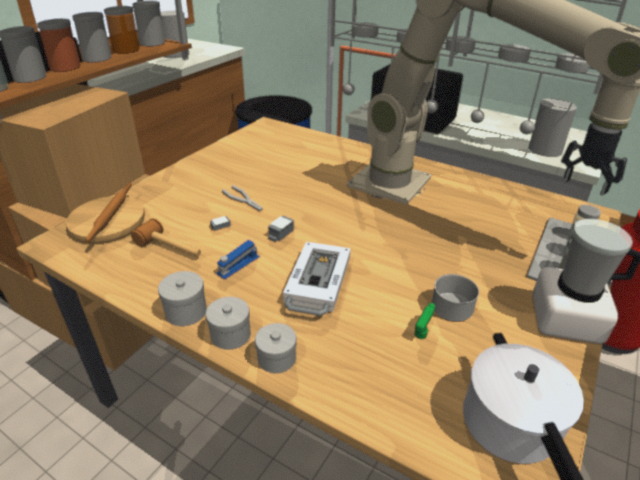

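The top view shows the lantern around (281,205) with its handle at the upper left. The pack is at (379,265), tongue up in the image. The stapler is at (383,180) and the torch battery at (461,235).

```bash
python3 - <<'E'
from h import *
im=cv2.imread("pics/top0.png"); M=model("top")
hsv=cv2.cvtColor(im,cv2.COLOR_BGR2HSV)
def rect(x0,y0,x1,y1,z,vmin,smax):
    m=np.zeros(im.shape[:2],np.uint8); s=hsv[y0:y1,x0:x1]
    m[y0:y1,x0:x1]=((s[...,1]<smax)&(s[...,2]>vmin))*255
    c=max(cv2.findContours(m,0,2)[0],key=cv2.contourArea)
    P=cast(M,c[:,0,:]+0.0,z)[:,:2]
    (cx,cy),wh,a=cv2.minAreaRect((P*1000).astype(np.float32)); b=cv2.boxPoints(((cx,cy),wh,a))
    e=[(b[1]-b[0]),(b[2]-b[1])]; l=max(e,key=np.linalg.norm); yaw=np.degrees(np.arctan2(l[1],l[0]))
    print(np.round([cx,cy,*wh],1),"yaw",yaw)
rect(225,148,335,270,.044,150,70)
rect(362,240,398,292,.040,150,70)
rect(362,240,398,292,.040,70,70)
big=cv2.resize(im[130:300,220:410],None,fx=4,fy=4,interpolation=cv2.INTER_CUBIC); cv2.imwrite("pics/c.png",big[:600])
E
```

```text
[604.5  73.3 216.  124.6] yaw 17.993584
[ 475.6 -137.5   42.1   44.2] yaw -0.18780045
[ 479.8 -136.4   44.2   77.6] yaw -0.29913574
```

View pics/c.png

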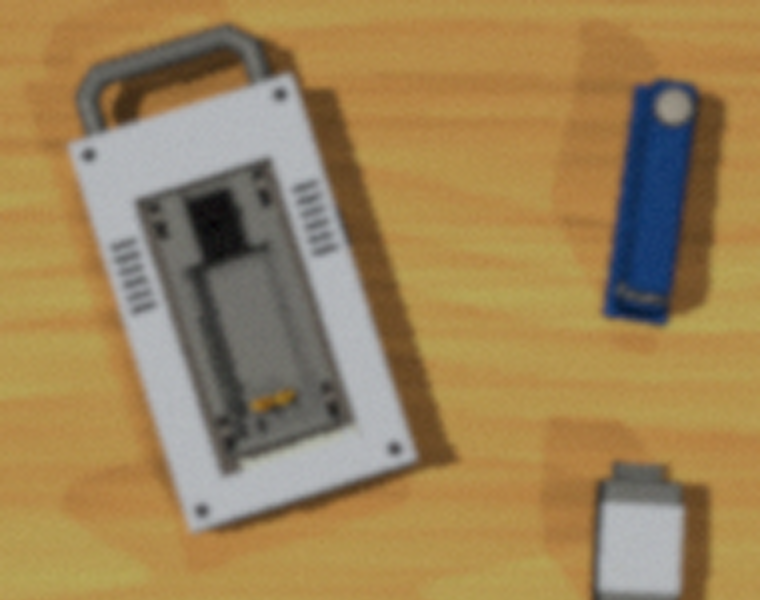

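The case measures 216x124.6 mm against the stated 215x124, so that checks out: centre (0.6045, 0.0733), yaw 18°. The handle and catch are at its +x end. The pack's yaw is about 0, with its label near (0.476, -0.1375). Next I'll look at the lantern up close with the wrist camera on the way over.

```bash
cat >> h.py <<'E'
def plan(target=None, yaw=None, pitch=0, n=1):
    """yaw/pitch of held thing (deg), +pitch = +x end up; tool x = -thing x. prints rotation then offset in (new) tool axes"""
    o=manip.get_obs(); R0=R.from_quat(o["ee_rot"]); p=np.array(o["position"])
    R1=R0 if yaw is None else R.from_euler("z",yaw,degrees=True)*R.from_euler("y",-pitch,degrees=True)*R.from_quat([0,1,0,0])
    print("at",np.round(p,4),"F",np.round(o["ft_force"],2),"t",round(float(o["clock"]),2),"w",round(float(o["grip_width"]),3),"g",round(float(o["grasp_force"]),1))
    print("rotvec deg",np.round((R0.inv()*R1).as_rotvec(degrees=True),2))
    if target is not None: 
        d=np.array(target)-p; print("offset after rot",np.round(R1.inv().apply(d),4),"before",np.round(R0.inv().apply(d),4))
E
python3 -c "
from h import *
plan([.58,.067,.2],18)"
```

```text
at [0.1744 0.5999 0.2417] F [ 0.34 -0.29 -0.27] t 0.15 w 0.999 g 0.0
rotvec deg [-6.000e-02 -2.000e-02 -3.421e+01]
offset after rot [-0.2211 -0.6322  0.0417] before [-0.5383 -0.3985  0.0422]
```

>>> jog_arm --deltas '[{"rotation": [0,0,-8.55],"offset": [0,0,0],"gripper": 1},{"rotation": [0,0,-8.55],"offset": [0,0,0],"gripper": 1},{"rotation": [0,0,-8.55],"offset": [0,0,0],"gripper": 1},{"rotation": [0,0,-8.55],"offset": [0,0,0],"gripper": 1},{"rotation": [0,0,0],"offset": [-0.0148,-0.0421,0.0028],"gripper": 1},{"rotation": [0,0,0],"offset": [-0.0148,-0.0421,0.0028],"gripper": 1},{"rotation": [0,0,0],"offset": [-0.0148,-0.0421,0.0028],"gripper": 1},{"rotation": [0,0,0],"offset": [-0.0148,-0.0421,0.0028],"gripper": 1},{"rotation": [0,0,0],"offset": [-0.0148,-0.0421,0.0028],"gripper": 1},{"rotation": [0,0,0],"offset": [-0.0148,-0.0421,0.0028],"gripper": 1},{"rotation": [0,0,0],"offset": [-0.0148,-0.0421,0.0028],"gripper": 1},{"rotation": [0,0,0],"offset": [-0.0148,-0.0421,0.0028],"gripper": 1},{"rotation": [0,0,0],"offset": [-0.0148,-0.0421,0.0028],"gripper": 1},{"rotation": [0,0,0],"offset": [-0.0148,-0.0421,0.0028],"gripper": 1},{"rotation": [0,0,0],"offset": [-0.0148,-0.0421,0.0028],"gripper": 1},{"rotation": [0,0,0],"offset": [-0.0148,-0.0421,0.0028],"gripper": 1},{"rotation": [0,0,0],"offset": [-0.0148,-0.0421,0.0028],"gripper": 1},{"rotation": [0,0,0],"offset": [-0.0148,-0.0421,0.0028],"gripper": 1},{"rotation": [0,0,0],"offset": [-0.0148,-0.0421,0.0028],"gripper": 1},{"rotation": [0,0,0],"offset": [0,0,0],"gripper": 1}]'

```text
clock: 2.15
position: [0.5827, 0.0613, 0.1996]
ee_rot: [-0.152, 0.988, -0.002, -0.0]
ft_force: [-1.5, 0.1, -0.2]
grip_width: 1.002
grasp_force: 0.0
```

```bash
python3 - <<'E'
from h import *
import json
o=manip.get_obs(); im=imaging.camera("wrist"); cv2.imwrite("pics/w1.png",im)
json.dump({k:list(map(float,o[k])) for k in("position","ee_rot")},open("w1.json","w"))
plan([.48,-.137,.2],-.2)
E
```

```text
at [0.5815 0.0647 0.1996] F [0.44 0.49 0.22] t 2.2 w 0.997 g 0.0
rotvec deg [-0.09 -0.05 17.89]
offset after rot [ 0.1008 -0.202  -0.0004] before [ 0.1579 -0.1613  0.    ]
```

View pics/w1.png

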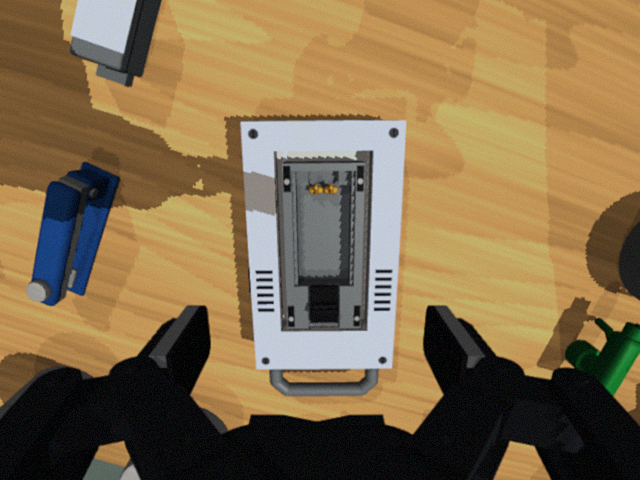

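The wrist view has the springs at about (323,188), the bay end wall at about row 283, the catch at (322,303), and the case from row 121 to row 368. I'll enlarge it for exact edges.

```bash
python3 - <<'E'
from h import *
im=cv2.imread("pics/w1.png")
c=cv2.resize(im[140:340,255:395],None,fx=3.9,fy=3.9,interpolation=cv2.INTER_CUBIC)
cv2.imwrite("pics/w1c.png",cv2.rotate(c,cv2.ROTATE_90_COUNTERCLOCKWISE))
E
```

```text
(no output)
```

View pics/w1c.png

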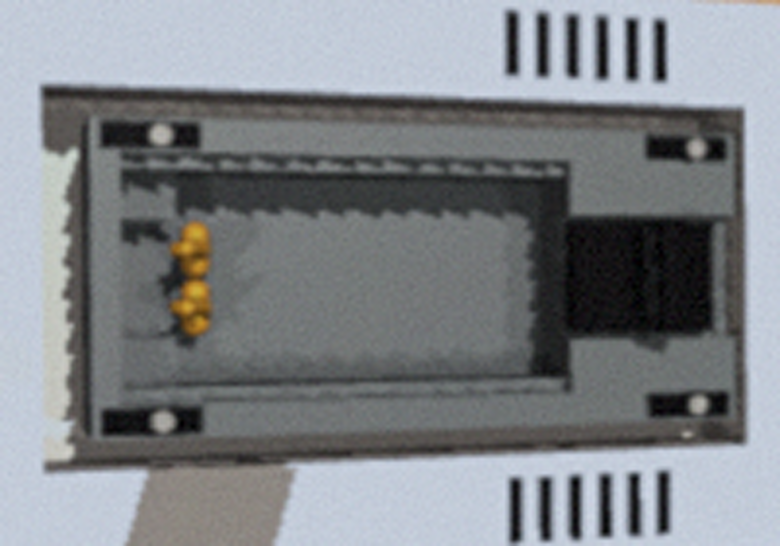

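The crop shows the bay end wall's rim at crop x≈568, the spring faces at about 211, screw slots at 100–200 and 647–727 with heads at 161 and 697, and the catch nub ridge at about 652. I'll convert these to case coordinates.

```bash
python3 - <<'E'
from h import *
import json
o=json.load(open("w1.json")); M=model("wrist",o); im=cv2.imread("pics/w1.png")
hsv=cv2.cvtColor(im,cv2.COLOR_BGR2HSV); m=((hsv[...,1]<70)&(hsv[...,2]>150)).astype(np.uint8)*255
m[:,:235]=0;m[:,412:]=0;m[:110]=0;m[375:]=0
c=max(cv2.findContours(m,0,2)[0],key=cv2.contourArea)
P=cast(M,c[:,0,:],.044)[:,:2]*1000
(cx,cy),wh,a=cv2.minAreaRect(P.astype(np.float32)); b=cv2.boxPoints(((cx,cy),wh,a))
l=max([b[1]-b[0],b[2]-b[1]],key=np.linalg.norm); l=l if l[0]>0 else -l
yaw=np.arctan2(l[1],l[0]); print("case",cx,cy,wh,np.degrees(yaw))
ax=np.array([np.cos(yaw),np.sin(yaw)]); ay=np.array([-ax[1],ax[0]])
def f(name,x,y,z):
    p=cast(M,[[255+140-y/3.9,140+x/3.9]],z)[0,:2]*1000; d=p-[cx,cy]
    print(name,"world",np.round(p,1),"case",np.round([d@ax,d@ay],1))
f("endwall rim",568,275,.044); f("endwall foot",530,275,.026)
f("bay -x rim",122,275,.044); f("springs face",211,275,.032)
f("open -x",42,275,.044); f("open +x",743,275,.044)
f("carr -x",86,275,.044); f("carr +x",735,275,.044)
f("rim +y",160,160,.044);f("rim +y2",550,163,.044); f("rim -y",160,400,.044);f("rim -y2",550,393,.044)
f("nub front",640,275,.054); f("nub",652,275,.054);f("catch front",568,275,.044);f("catch back",712,275,.044)
f("slot1",150,275,.044);f("screw1",161,275,.045);f("slot2",687,275,.044);f("screw2",697,275,.045)
E
```

```text
case 603.8394775390625 74.3660888671875 (214.73870849609375, 124.5379638671875) 18.089539
endwall rim world [627.6  83.1] case [25.3  0.9]
endwall foot world [625.9  82.8] case [23.6  1.2]
bay -x rim world [537.4  53.9] case [-69.5   1.2]
springs face world [555.9  60.1] case [-50.    1.3]
open -x world [522.7  49.2] case [-84.9   1.2]
open +x world [668.1  96.2] case [67.9  0.8]
carr -x world [530.7  51.8] case [-76.5   1.2]
carr +x world [666.2  95.6] case [65.8  0.8]
rim +y world [537.6  78. ] case [-61.9  24. ]
rim +y2 world [616.4 104.7] case [21.3 25. ]
rim -y world [552.   32.5] case [-62.3 -23.7]
rim -y2 world [631.4  57.6] case [ 21.  -24.4]
nub front world [639.3  86.7] case [37.5  0.7]
nub world [642.   87.6] case [40.3  0.7]
catch front world [627.6  83.1] case [25.3  0.9]
catch back world [660.7  93.8] case [60.   0.8]
slot1 world [542.6  55.6] case [-64.    1.2]
screw1 world [544.6  56.2] case [-62.    1.2]
slot2 world [654.8  91.9] case [53.8  0.8]
screw2 world [656.6  92.5] case [55.8  0.8]
```

>>> jog_arm --deltas '[{"rotation": [0,0,5.97],"offset": [0,0,0],"gripper": 1},{"rotation": [0,0,5.97],"offset": [0,0,0],"gripper": 1},{"rotation": [0,0,5.97],"offset": [0,0,0],"gripper": 1},{"rotation": [0,0,0],"offset": [0.0168,-0.0337,0],"gripper": 1},{"rotation": [0,0,0],"offset": [0.0168,-0.0337,0],"gripper": 1},{"rotation": [0,0,0],"offset": [0.0168,-0.0337,0],"gripper": 1},{"rotation": [0,0,0],"offset": [0.0168,-0.0337,0],"gripper": 1},{"rotation": [0,0,0],"offset": [0.0168,-0.0337,0],"gripper": 1},{"rotation": [0,0,0],"offset": [0.0168,-0.0337,0],"gripper": 1},{"rotation": [0,0,0],"offset": [0,0,0],"gripper": 1},{"rotation": [0,0,0],"offset": [0,0,0],"gripper": 1},{"rotation": [0,0,0],"offset": [0,0,0],"gripper": 1}]'

```text
clock: 3.4
position: [0.4806, -0.1324, 0.2002]
ee_rot: [-0.002, 1.0, 0.0, 0.0]
ft_force: [0.4, 0.1, 0.9]
grip_width: 1.004
grasp_force: 0.0
```

```bash
python3 - <<'E'
from h import *
import json
o=manip.get_obs(); im=imaging.camera("wrist"); cv2.imwrite("pics/w2.png",im); plan()
M=model("wrist",o); uv=proj(M,[.478,-.137,.04])[0]; print(uv)
x,y=map(int,uv); c=cv2.resize(im[y-80:y+80,x-80:x+80],None,fx=3.7,fy=3.7,interpolation=cv2.INTER_CUBIC); cv2.imwrite("pics/w2c.png",c)
json.dump({**{k:list(map(float,o[k])) for k in("position","ee_rot")},"o":[x-80,y-80]},open("w2.json","w"))
E
```

```text
at [ 0.4807 -0.1324  0.2002] F [ 0.49 -0.14 -0.36] t 3.45 w 0.998 g 0.0
rotvec deg [0. 0. 0.]
[309.44468682 224.13619813]
```

View pics/w2c.png

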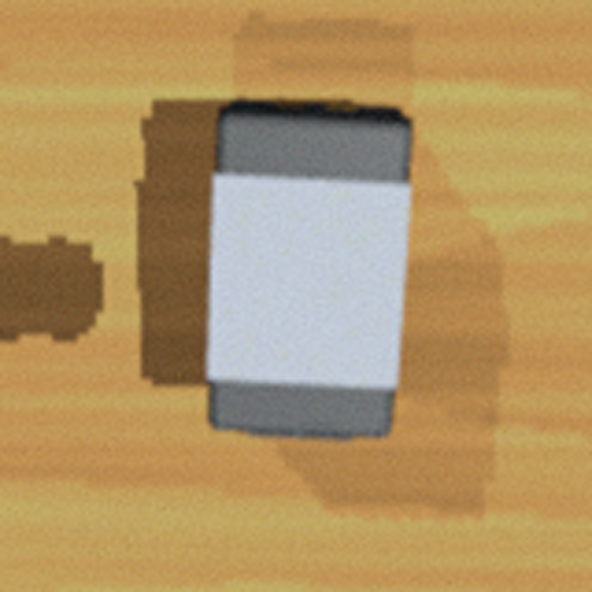

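The pack's contact end faces the robot at crop row ~112, and its block top corners are near (220,112), (411,120), (389,435) and (210,430).

```bash
python3 - <<'E'
from h import *
import json
o=json.load(open("w2.json")); M=model("wrist",o)
q=np.array([[220,112],[411,120],[389,435],[210,430]])/3.7+o["o"]
P=cast(M,q,.04)[:,:2]*1000; print(np.round(P,1))
a=(P[2]+P[3]-P[0]-P[1])/2; yaw=np.degrees(np.arctan2(a[1],a[0])); u=a/np.linalg.norm(a)
bc=P.mean(0); print("L",np.linalg.norm(a),"W",np.linalg.norm(P[1]-P[0]),np.linalg.norm(P[2]-P[3]),"yaw",yaw,"block c",bc,"pack_center",bc+5*u)
s=P[1]-P[0]; print(np.degrees(np.arctan2(s[0],-s[1])), np.degrees(np.arctan2(*(P[2]-P[3])*[1,-1])))
E
```

```text
[[ 437.9 -153.4]
 [ 439.4 -112.9]
 [ 510.1 -116.3]
 [ 509.1 -156.9]]
L 71.00149334639096 W 40.50406604573165 40.51889217048997 yaw -2.7599469195396704 block c [ 474.13292041 -134.89199666] pack_center [ 479.12712062 -135.13275433]
177.87317846769346 178.58533893065763
```

```bash
python3 -c "
from h import *
print(manip.finger_overhang)
plan([.479,-.135,.032],-2.4)"
```

```text
0.011
at [ 0.4807 -0.1324  0.2002] F [ 0.49 -0.14 -0.36] t 3.45 w 0.998 g 0.0
rotvec deg [ 0.02 -0.01  2.64]
offset after rot [ 0.0015 -0.0026  0.1682] before [ 0.0017 -0.0026  0.1682]
```

>>> jog_arm --deltas '[{"rotation": [0,0,2.64],"offset": [0.0015,-0.0026,0.03],"gripper": 1},{"rotation": [0,0,0],"offset": [0,0,0.03],"gripper": 1},{"rotation": [0,0,0],"offset": [0,0,0.03],"gripper": 1},{"rotation": [0,0,0],"offset": [0,0,0.03],"gripper": 1},{"rotation": [0,0,0],"offset": [0,0,0.025],"gripper": 0.8},{"rotation": [0,0,0],"offset": [0,0,0.015],"gripper": 0.8},{"rotation": [0,0,0],"offset": [0,0,0.008],"gripper": 0.7},{"rotation": [0,0,0],"offset": [0,0,0],"gripper": 0.2},{"rotation": [0,0,0],"offset": [0,0,0],"gripper": 0.2},{"rotation": [0,0,0],"offset": [0,0,0],"gripper": 0.2},{"rotation": [0,0,0],"offset": [0,0,0],"gripper": 0.2},{"rotation": [0,0,0],"offset": [0,0,0],"gripper": 0.2}]' --newtons 50

```text
clock: 4.65
position: [0.4789, -0.1367, 0.0327]
ee_rot: [0.022, 1.0, 0.0, 0.0]
ft_force: [0.3, -0.6, -1.7]
grip_width: 0.481
grasp_force: 51.4
```

```bash
python3 -c "
from h import *
plan([.479,-.135,.2],18)"
```

```text
at [ 0.4789 -0.1367  0.0327] F [ 0.27 -0.59 -1.71] t 4.65 w 0.481 g 51.4
rotvec deg [  0.     0.04 -20.55]
offset after rot [-0.0007  0.0016 -0.1673] before [-0.0002  0.0018 -0.1673]
```

```bash
python3 -c "
from h import *
plan([.5858,.0683,.105],18,20)
plan([.4789,-.1367,.15],18,20)"
```

```text
at [ 0.4789 -0.1367  0.0327] F [ 0.27 -0.59 -1.71] t 4.65 w 0.481 g 51.4
rotvec deg [ -3.58 -19.74 -20.34]
offset after rot [-0.1798  0.162  -0.0115] before [-0.0977  0.2096 -0.0722]
at [ 0.4789 -0.1367  0.0327] F [ 0.27 -0.59 -1.71] t 4.65 w 0.481 g 51.4
rotvec deg [ -3.58 -19.74 -20.34]
offset after rot [-0.0402  0.     -0.1103] before [-1.000e-04  1.000e-04 -1.173e-01]
```

>>> jog_arm --deltas '[{"rotation": [0,0,0],"offset": [0,0,-0.025],"gripper": 0.2},{"rotation": [0,0,0],"offset": [0,0,-0.031],"gripper": 0.2},{"rotation": [0,0,0],"offset": [0,0,-0.031],"gripper": 0.2},{"rotation": [0,0,0],"offset": [0,0,-0.03],"gripper": 0.2},{"rotation": [-0.9,-4.94,-5.08],"offset": [0,0,0],"gripper": 0.2},{"rotation": [-0.9,-4.94,-5.08],"offset": [0,0,0],"gripper": 0.2},{"rotation": [-0.9,-4.94,-5.08],"offset": [0,0,0],"gripper": 0.2},{"rotation": [-0.9,-4.94,-5.08],"offset": [0,0,0],"gripper": 0.2},{"rotation": [0,0,0],"offset": [-0.0233,0.027,0.0165],"gripper": 0.2},{"rotation": [0,0,0],"offset": [-0.0233,0.027,0.0165],"gripper": 0.2},{"rotation": [0,0,0],"offset": [-0.0233,0.027,0.0165],"gripper": 0.2},{"rotation": [0,0,0],"offset": [-0.0233,0.027,0.0165],"gripper": 0.2},{"rotation": [0,0,0],"offset": [-0.0233,0.027,0.0165],"gripper": 0.2},{"rotation": [0,0,0],"offset": [-0.0233,0.027,0.0165],"gripper": 0.2},{"rotation": [0,0,0],"offset": [0,0,0],"gripper": 0.2},{"rotation": [0,0,0],"offset": [0,0,0],"gripper": 0.2},{"rotation": [0,0,0],"offset": [0,0,0],"gripper": 0.2}]'

```text
clock: 6.35
position: [0.5855, 0.0673, 0.1041]
ee_rot: [-0.153, 0.973, 0.027, 0.171]
ft_force: [-1.0, -0.1, -2.3]
grip_width: 0.478
grasp_force: 51.5
```

```bash
python3 -c "
from h import *
plan([.5858,.0683,.105],18.05,20)
cv2.imwrite('pics/w3.png',imaging.camera('wrist'))
"
```

```text
at [0.5855 0.0673 0.1041] F [-1.04 -0.14 -2.3 ] t 6.35 w 0.478 g 51.5
rotvec deg [-0.03 -0.04 -0.14]
offset after rot [-0.0009  0.0009 -0.0006] before [-0.0009  0.0009 -0.0006]
```

View pics/w3.png

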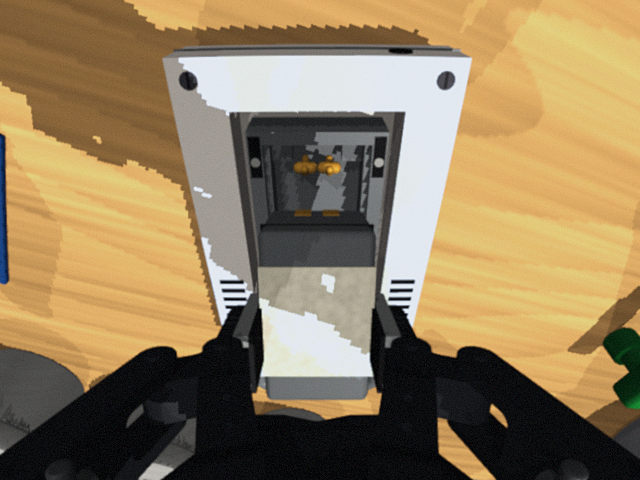

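The wrist view shows the pack held squarely. Its contacts, near (303,213) and (331,213), line up sideways with the springs at (304,167) and (329,167), so I'm lowering.

>>> jog_arm --deltas '[{"rotation": [0,0,0],"offset": [0.00137,0,0.00376],"gripper": 0.2},{"rotation": [0,0,0],"offset": [0.00137,0,0.00376],"gripper": 0.2},{"rotation": [0,0,0],"offset": [0.00137,0,0.00376],"gripper": 0.2},{"rotation": [0,0,0],"offset": [0.00137,0,0.00376],"gripper": 0.2},{"rotation": [0,0,0],"offset": [0.00103,0,0.00282],"gripper": 0.2},{"rotation": [0,0,0],"offset": [0.0007,0,0.0019],"gripper": 0.2},{"rotation": [0,0,0],"offset": [0,0,0],"gripper": 0.2}]'

```text
clock: 7.1
position: [0.5856, 0.0683, 0.0826]
ee_rot: [-0.154, 0.973, 0.027, 0.171]
ft_force: [0.1, -0.4, -1.1]
grip_width: 0.481
grasp_force: 51.6
```

>>> jog_arm --deltas '[{"rotation": [0,0,0],"offset": [0.0007,0,0.0019],"gripper": 0.2},{"rotation": [0,0,0],"offset": [0.0007,0,0.0019],"gripper": 0.2},{"rotation": [0,0,0],"offset": [0.0007,0,0.0019],"gripper": 0.2},{"rotation": [0,0,0],"offset": [0.0007,0,0.0019],"gripper": 0.2},{"rotation": [0,0,0],"offset": [0,0,0],"gripper": 0.2}]'

```text
clock: 7.6
position: [0.5855, 0.0683, 0.0745]
ee_rot: [-0.154, 0.973, 0.027, 0.171]
ft_force: [-0.0, 0.3, -2.3]
grip_width: 0.479
grasp_force: 51.6
```

>>> jog_arm --deltas '[{"rotation": [0,0,0],"offset": [0.00034,0,0.00094],"gripper": 0.2},{"rotation": [0,0,0],"offset": [0.00034,0,0.00094],"gripper": 0.2},{"rotation": [0,0,0],"offset": [0,0,0],"gripper": 0.2}]'

```text
clock: 7.9
position: [0.5857, 0.0683, 0.0728]
ee_rot: [-0.154, 0.973, 0.027, 0.171]
ft_force: [-0.8, 0.5, -1.7]
grip_width: 0.48
grasp_force: 51.6
```

>>> jog_arm --deltas '[{"rotation": [0,0,0],"offset": [0.00034,0,0.00094],"gripper": 0.2},{"rotation": [0,0,0],"offset": [0,0,0],"gripper": 0.2}]'

```text
clock: 8.1
position: [0.5857, 0.0683, 0.0719]
ee_rot: [-0.154, 0.973, 0.027, 0.171]
ft_force: [-0.0, 0.1, -1.7]
grip_width: 0.475
grasp_force: 51.6
```

>>> jog_arm --deltas '[{"rotation": [0,0,0],"offset": [0.00034,0,0.00094],"gripper": 0.2},{"rotation": [0,0,0],"offset": [0,0,0],"gripper": 0.2}]'

```text
clock: 8.3
position: [0.5857, 0.0683, 0.0708]
ee_rot: [-0.154, 0.973, 0.027, 0.171]
ft_force: [0.0, -0.4, -1.9]
grip_width: 0.479
grasp_force: 51.6
```

>>> jog_arm --deltas '[{"rotation": [0,0,0],"offset": [0.00017,0,0.00047],"gripper": 0.2},{"rotation": [0,0,0],"offset": [0,0,0],"gripper": 0.2}]'

```text
clock: 8.5
position: [0.5857, 0.0683, 0.0704]
ee_rot: [-0.154, 0.973, 0.027, 0.171]
ft_force: [0.4, -0.5, -1.4]
grip_width: 0.479
grasp_force: 51.6
```

>>> jog_arm --deltas '[{"rotation": [0,0,0],"offset": [0.00017,0,0.00047],"gripper": 0.2},{"rotation": [0,0,0],"offset": [0,0,0],"gripper": 0.2}]'

```text
clock: 8.7
position: [0.5858, 0.0684, 0.07]
ee_rot: [-0.154, 0.973, 0.027, 0.171]
ft_force: [-0.9, 0.4, -1.4]
grip_width: 0.48
grasp_force: 51.7
```

>>> jog_arm --deltas '[{"rotation": [0,0,0],"offset": [0.00017,0,0.00047],"gripper": 0.2},{"rotation": [0,0,0],"offset": [0,0,0],"gripper": 0.2}]'

```text
clock: 8.9
position: [0.586, 0.0684, 0.0698]
ee_rot: [-0.154, 0.973, 0.027, 0.172]
ft_force: [-0.8, -0.0, 3.4]
grip_width: 0.481
grasp_force: 52.1
```

>>> jog_arm --deltas '[{"rotation": [0,0,0],"offset": [0.00017,0,0.00047],"gripper": 0.2},{"rotation": [0,0,0],"offset": [0,0,0],"gripper": 0.2}]'

```text
clock: 9.1
position: [0.5862, 0.0685, 0.0695]
ee_rot: [-0.154, 0.973, 0.027, 0.172]
ft_force: [-2.4, -0.2, 6.0]
grip_width: 0.477
grasp_force: 52.6
```

>>> jog_arm --deltas '[{"rotation": [0,0,0],"offset": [-0.0002,0,-0.0006],"gripper": 0.2},{"rotation": [0,0,0],"offset": [0.0014,0,-0.0005],"gripper": 0.2},{"rotation": [0,0,0],"offset": [0.0014,0,-0.0005],"gripper": 0.2},{"rotation": [0,0,0],"offset": [0,0,0],"gripper": 0.2}]'

```text
clock: 9.5
position: [0.5832, 0.0675, 0.0699]
ee_rot: [-0.154, 0.973, 0.027, 0.172]
ft_force: [1.5, 0.5, 2.3]
grip_width: 0.481
grasp_force: 51.9
```

>>> jog_arm --deltas '[{"rotation": [0,0,0],"offset": [0.0019,0,-0.0007],"gripper": 0.2},{"rotation": [0,0,0],"offset": [0,0,0],"gripper": 0.2}]'

```text
clock: 9.7
position: [0.5812, 0.0668, 0.0699]
ee_rot: [-0.154, 0.973, 0.027, 0.172]
ft_force: [1.9, 0.7, 1.9]
grip_width: 0.478
grasp_force: 51.9
```

>>> jog_arm --deltas '[{"rotation": [0,0,0],"offset": [0.0019,0,-0.0007],"gripper": 0.2},{"rotation": [0,0,0],"offset": [0,0,0],"gripper": 0.2}]'

```text
clock: 9.9
position: [0.5794, 0.0662, 0.0699]
ee_rot: [-0.154, 0.973, 0.027, 0.172]
ft_force: [4.5, 0.9, 1.2]
grip_width: 0.476
grasp_force: 51.9
```

>>> jog_arm --deltas '[{"rotation": [0,0,0],"offset": [0.0019,0,-0.0007],"gripper": 0.2},{"rotation": [0,0,0],"offset": [0,0,0],"gripper": 0.2}]'

```text
clock: 10.1
position: [0.5775, 0.0656, 0.07]
ee_rot: [-0.154, 0.973, 0.027, 0.172]
ft_force: [4.4, 2.2, 0.8]
grip_width: 0.471
grasp_force: 51.8
```

>>> jog_arm --deltas '[{"rotation": [0,0,0],"offset": [0.0014,0,-0.0005],"gripper": 0.2},{"rotation": [0,0,0],"offset": [0,0,0],"gripper": 0.2}]'

```text
clock: 10.3
position: [0.5763, 0.0653, 0.07]
ee_rot: [-0.154, 0.973, 0.027, 0.172]
ft_force: [6.6, 2.3, 0.3]
grip_width: 0.479
grasp_force: 51.7
```

>>> jog_arm --deltas '[{"rotation": [0,0,0],"offset": [0.0011,0,-0.0004],"gripper": 0.2},{"rotation": [0,0,0],"offset": [0,0,0],"gripper": 0.2}]'

```text
clock: 10.5
position: [0.5757, 0.0651, 0.0703]
ee_rot: [-0.154, 0.973, 0.027, 0.173]
ft_force: [8.1, 2.4, -1.0]
grip_width: 0.476
grasp_force: 51.3
```

>>> jog_arm --deltas '[{"rotation": [0,0,0],"offset": [0.0009,0,-0.0003],"gripper": 0.2},{"rotation": [0,0,0],"offset": [0,0,0],"gripper": 0.2}]'

```text
clock: 10.7
position: [0.5753, 0.065, 0.0705]
ee_rot: [-0.154, 0.972, 0.027, 0.173]
ft_force: [11.0, 3.2, -2.9]
grip_width: 0.477
grasp_force: 51.3
```

>>> jog_arm --deltas '[{"rotation": [0,0,0],"offset": [-0.002,0,0.0007],"gripper": 0.2},{"rotation": [0,2.5,0],"offset": [-0.0014,0,0.0018],"gripper": 0.2},{"rotation": [0,2.5,0],"offset": [-0.0014,0,0.0018],"gripper": 0.2},{"rotation": [0,0,0],"offset": [0,0,0],"gripper": 0.2},{"rotation": [0,0,0],"offset": [0,0,0],"gripper": 0.2}]'

```text
clock: 11.2
position: [0.5802, 0.0667, 0.0675]
ee_rot: [-0.155, 0.979, 0.021, 0.129]
ft_force: [5.8, 2.6, 3.8]
grip_width: 0.478
grasp_force: 52.3
```

```bash
cat >> h.py <<'E'
def edge(x0=41,h=32.7):
    """pack contact edge in bay axes (mm, relative to the stop-based bay centre), pitch, force along bay axes"""
    o=manip.get_obs(); r=R.from_quat(o["ee_rot"])*R.from_quat([0,1,0,0]).inv(); p=np.array(o["position"])*1000
    e=p+r.apply([-x0,0,-h]); Z=R.from_euler("z",18.05,degrees=True)
    y,pi,ro=r.as_euler("ZYX",degrees=True)
    print("edge bay",np.round(Z.inv().apply(e-[590.9,70.1,26]),2),"yaw,pitch,roll",np.round([y,-pi,ro],2),"Fbay",np.round(Z.inv().apply(o["ft_force"]),1),"w",o["grip_width"],"t",o["clock"],"tcp",np.round(p,1))
E
python3 -c "
from h import *
edge()"
```

```text
edge bay [-42.28   0.14  -0.73] yaw,pitch,roll [1.800e+01 1.506e+01 1.000e-02] Fbay [6.3 0.7 3.8] w 0.478103666767402 t 11.2 tcp [580.2  66.7  67.5]
```

>>> jog_arm --deltas '[{"rotation": [0,2.5,0],"offset": [-0.0014,0,0.0016],"gripper": 0.2},{"rotation": [0,2.5,0],"offset": [-0.0014,0,0.0017],"gripper": 0.2},{"rotation": [0,0,0],"offset": [0,0,0],"gripper": 0.2},{"rotation": [0,0,0],"offset": [0,0,0],"gripper": 0.2}]'

```text
clock: 11.6
position: [0.5833, 0.0677, 0.0647]
ee_rot: [-0.156, 0.984, 0.014, 0.087]
ft_force: [5.4, 2.1, 2.0]
grip_width: 0.48
grasp_force: 52.3
```

```bash
python3 -c "
from h import *
edge()"
```

```text
edge bay [-42.64   0.16  -0.62] yaw,pitch,roll [17.99 10.06  0.02] Fbay [5.8 0.3 2. ] w 0.47971245996740053 t 11.6 tcp [583.3  67.7  64.7]
```

>>> jog_arm --deltas '[{"rotation": [0,2.5,0],"offset": [-0.0015,0,0.0017],"gripper": 0.2},{"rotation": [0,2.5,0],"offset": [-0.0015,0,0.0017],"gripper": 0.2},{"rotation": [0,0,0],"offset": [0,0,0],"gripper": 0.2},{"rotation": [0,0,0],"offset": [0,0,0],"gripper": 0.2}]'

```text
clock: 12.0
position: [0.5858, 0.0685, 0.0615]
ee_rot: [-0.156, 0.987, 0.007, 0.043]
ft_force: [3.7, 1.9, 2.3]
grip_width: 0.477
grasp_force: 52.4
```

```bash
python3 -c "
from h import *
edge()"
```

```text
edge bay [-43.32   0.13  -0.69] yaw,pitch,roll [17.98  5.03  0.04] Fbay [4.1 0.7 2.3] w 0.4774661702135332 t 12.0 tcp [585.8  68.5  61.5]
```

>>> jog_arm --deltas '[{"rotation": [0,1.25,0],"offset": [-0.0005,0,0.0009],"gripper": 0.2},{"rotation": [0,0,0],"offset": [0,0,0],"gripper": 0.2},{"rotation": [0,0,0],"offset": [0,0,0],"gripper": 0.2}]'

```text
clock: 12.3
position: [0.5864, 0.0687, 0.0608]
ee_rot: [-0.156, 0.987, 0.005, 0.032]
ft_force: [2.7, 2.7, 1.6]
grip_width: 0.482
grasp_force: 52.4
```

```bash
python3 -c "
from h import *
edge()"
```

```text
edge bay [-43.51   0.18  -0.54] yaw,pitch,roll [17.98  3.73  0.04] Fbay [3.4 1.7 1.6] w 0.48232383456144606 t 12.3 tcp [586.4  68.7  60.8]
```

>>> jog_arm --deltas '[{"rotation": [0,1.25,0],"offset": [-0.0005,0,0.0009],"gripper": 0.2},{"rotation": [0,0,0],"offset": [0,0,0],"gripper": 0.2},{"rotation": [0,0,0],"offset": [0,0,0],"gripper": 0.2}]'

```text
clock: 12.6
position: [0.587, 0.0689, 0.0598]
ee_rot: [-0.156, 0.987, 0.004, 0.021]
ft_force: [2.8, 3.6, 3.9]
grip_width: 0.476
grasp_force: 52.5
```

>>> jog_arm --deltas '[{"rotation": [0,1.25,0],"offset": [-0.0006,0,0.0009],"gripper": 0.2},{"rotation": [0,0,0],"offset": [0,0,0],"gripper": 0.2},{"rotation": [0,0,0],"offset": [0,0,0],"gripper": 0.2}]'

```text
clock: 12.9
position: [0.5877, 0.0691, 0.0589]
ee_rot: [-0.156, 0.988, 0.002, 0.01]
ft_force: [1.6, 2.9, 2.9]
grip_width: 0.475
grasp_force: 52.6
```

```bash
python3 -c "
from h import *
edge()"
```

```text
edge bay [-43.66   0.09  -0.62] yaw,pitch,roll [17.99  1.21  0.03] Fbay [2.4 2.3 2.9] w 0.4748247323306723 t 12.9 tcp [587.7  69.1  58.9]
```

>>> jog_arm --deltas '[{"rotation": [0,1.2,0],"offset": [-0.0006,0,0.0009],"gripper": 0.2},{"rotation": [0,0,0],"offset": [0,0,0],"gripper": 0.2},{"rotation": [0,0,0],"offset": [0,0,0],"gripper": 0.2}]'

```text
clock: 13.2
position: [0.5882, 0.0692, 0.0583]
ee_rot: [-0.156, 0.988, 0.0, -0.0]
ft_force: [0.4, 2.0, 6.8]
grip_width: 0.475
grasp_force: 53.0
```

```bash
python3 -c "
from h import *
edge(); o=manip.get_obs(); print(o['torque'])"
```

```text
edge bay [-43.85   0.05  -0.38] yaw,pitch,roll [17.98 -0.03  0.03] Fbay [1.  1.8 6.8] w 0.47512646217798826 t 13.2 tcp [588.2  69.2  58.3]
[ 0.48133326 -0.16318454 -0.04978362]
```

>>> jog_arm --deltas '[{"rotation": [0,0,0],"offset": [0,0,0],"gripper": 0.55},{"rotation": [0,0,0],"offset": [0,0,0],"gripper": 0.6},{"rotation": [0,0,0],"offset": [0,0,0],"gripper": 0.65},{"rotation": [0,0,0],"offset": [0,0,0],"gripper": 0.65},{"rotation": [0,0,0],"offset": [0,0,-0.02],"gripper": 0.65},{"rotation": [0,0,0],"offset": [0,0,-0.04],"gripper": 0.65},{"rotation": [0,0,0],"offset": [0,0,-0.04],"gripper": 0.65},{"rotation": [0,0,0],"offset": [0,0,0],"gripper": 0.4},{"rotation": [0,0,0],"offset": [0,0,0],"gripper": 0},{"rotation": [0,0,0],"offset": [0,0,0],"gripper": 0}]'

```text
clock: 14.2
position: [0.5875, 0.069, 0.157]
ee_rot: [-0.156, 0.988, 0.0, -0.001]
ft_force: [0.3, -0.1, 0.0]
grip_width: 0.144
grasp_force: 0.0
```

```bash
python3 - <<'E'
from h import *
import json
o=manip.get_obs(); im=imaging.camera("wrist"); cv2.imwrite("pics/w4.png",im); plan()
json.dump({k:list(map(float,o[k])) for k in("position","ee_rot")},open("w4.json","w"))
E
```

```text
at [0.5874 0.069  0.1568] F [-0.12 -0.47  0.24] t 14.25 w 0.053 g 0.0
rotvec deg [0. 0. 0.]
```

View pics/w4.png

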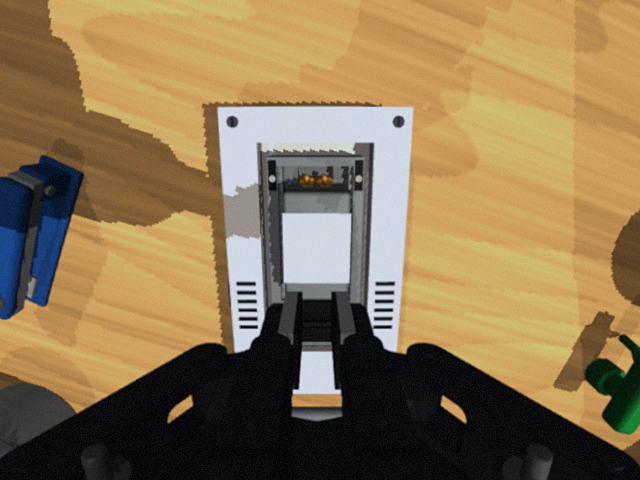

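The pack lies in the bay between the springs (about (317,180)) and the catch (about (317,320)), with its label spanning 282–351 by 212–284. I'll check its height by scale.

```bash
python3 - <<'E'
from h import *
import json
def label(n,box,z):
    o=json.load(open(n+".json")); M=model("wrist",o); im=cv2.imread(f"pics/{n}.png")
    x0,y0,x1,y1=box; hsv=cv2.cvtColor(im,cv2.COLOR_BGR2HSV)[y0:y1,x0:x1]
    m=((hsv[...,1]<70)&(hsv[...,2]>150)).astype(np.uint8)*255
    m=cv2.resize(m,None,fx=4,fy=4,interpolation=cv2.INTER_LINEAR); m=(m>127).astype(np.uint8)
    c=max(cv2.findContours(m,0,2)[0],key=cv2.contourArea)
    c=(c[:,0,:]+.5)/4-.5+[x0,y0]
    for zz in z:
        P=cast(M,c,zz)[:,:2]*1000; r=cv2.minAreaRect(P.astype(np.float32)); print(n,zz,np.round(r[0],1),np.round(r[1],2),round(r[2],2))
    q=cv2.approxPolyDP(c.astype(np.float32)[:,None],4,True)[:,0]; print(q.round(1).tolist())
    return c
o=json.load(open("w2.json"))["o"]
label("w2",(o[0]+50,o[1]+35,o[0]+118,o[1]+115),[.04])
label("w4",(275,202,358,290),[.064,.066,.068,.072])
E
```

```text
w2 0.04 [ 475.  -135.4] [43.43 47.4 ] 87.48
[[286.8999938964844, 190.60000610351562], [284.6000061035156, 245.10000610351562], [335.1000061035156, 248.39999389648438], [339.3999938964844, 192.89999389648438]]
w4 0.064 [584.8  69. ] [47.84 43.47] 18.04
w4 0.066 [584.2  68.9] [47.41 43.09] 18.04
w4 0.068 [583.6  68.7] [46.98 42.7 ] 18.04
w4 0.072 [582.4  68.3] [46.12 41.92] 18.04
[[349.1000061035156, 212.60000610351562], [281.6000061035156, 213.89999389648438], [283.8999938964844, 282.3999938964844], [348.3999938964844, 282.1000061035156]]
```

```bash
python3 -c "
from h import *
plan([.6681,.0962,.059],18.05)"
```

```text
at [0.5874 0.069  0.1568] F [-0.12 -0.47  0.24] t 14.25 w 0.053 g 0.0
rotvec deg [ 0.03 -0.1  -0.07]
offset after rot [-0.0852  0.0009  0.0978] before [-0.0853  0.0009  0.0976]
```

>>> jog_arm --deltas '[{"rotation": [0,0,0],"offset": [-0.0285,0.0003,0],"gripper": 0},{"rotation": [0,0,0],"offset": [-0.0285,0.0003,0],"gripper": 0},{"rotation": [0,0,0],"offset": [-0.0285,0.0003,0],"gripper": 0},{"rotation": [0,0,0],"offset": [0,0,0],"gripper": 0},{"rotation": [0,0,0],"offset": [0,0,0.03],"gripper": 0},{"rotation": [0,0,0],"offset": [0,0,0.03],"gripper": 0},{"rotation": [0,0,0],"offset": [0,0,0.02],"gripper": 0},{"rotation": [0,0,0],"offset": [0,0,0.008],"gripper": 0},{"rotation": [0,0,0],"offset": [0,0,0.005],"gripper": 0},{"rotation": [0,0,0],"offset": [0,0,0.003],"gripper": 0},{"rotation": [0,0,0],"offset": [0,0,0],"gripper": 0}]'

```text
clock: 15.35
position: [0.6696, 0.0964, 0.0627]
ee_rot: [-0.156, 0.988, 0.0, 0.001]
ft_force: [0.1, 0.7, 0.2]
grip_width: -0.004
grasp_force: 0.0
```

>>> jog_arm --deltas '[{"rotation": [0,0,0],"offset": [0,0,0.002],"gripper": 0},{"rotation": [0,0,0],"offset": [0,0,0.0015],"gripper": 0},{"rotation": [0,0,0],"offset": [0.003,0,0],"gripper": 0},{"rotation": [0,0,0],"offset": [0.003,0,0],"gripper": 0},{"rotation": [0,0,0],"offset": [0,0,0],"gripper": 0}]'

```text
clock: 15.85
position: [0.6632, 0.0943, 0.0588]
ee_rot: [-0.156, 0.988, 0.0, 0.0]
ft_force: [-0.6, 0.1, -0.7]
grip_width: -0.002
grasp_force: 0.0
```

>>> jog_arm --deltas '[{"rotation": [0,0,0],"offset": [0.0015,0,0],"gripper": 0},{"rotation": [0,0,0],"offset": [0.0015,0,0],"gripper": 0},{"rotation": [0,0,0],"offset": [0,0,0],"gripper": 0}]'

```text
clock: 16.15
position: [0.6607, 0.0937, 0.0588]
ee_rot: [-0.156, 0.988, 0.0, 0.0]
ft_force: [1.0, -0.1, -0.3]
grip_width: -0.0
grasp_force: 0.2
```

>>> jog_arm --deltas '[{"rotation": [0,0,0],"offset": [0.0015,0,0],"gripper": 0},{"rotation": [0,0,0],"offset": [0.0015,0,0],"gripper": 0},{"rotation": [0,0,0],"offset": [0,0,0],"gripper": 0}]'

```text
clock: 16.45
position: [0.6579, 0.0927, 0.0588]
ee_rot: [-0.156, 0.988, 0.0, 0.0]
ft_force: [0.9, 0.6, 0.1]
grip_width: 0.002
grasp_force: 0.7
```

>>> jog_arm --deltas '[{"rotation": [0,0,0],"offset": [0.0015,0,0],"gripper": 0},{"rotation": [0,0,0],"offset": [0.0015,0,0],"gripper": 0},{"rotation": [0,0,0],"offset": [0,0,0],"gripper": 0}]'

```text
clock: 16.75
position: [0.6549, 0.0917, 0.0588]
ee_rot: [-0.156, 0.988, 0.0, 0.0]
ft_force: [0.9, 0.5, 1.3]
grip_width: 0.002
grasp_force: 0.6
```

>>> jog_arm --deltas '[{"rotation": [0,0,0],"offset": [0.001,0,0],"gripper": 0},{"rotation": [0,0,0],"offset": [0.001,0,0],"gripper": 0},{"rotation": [0,0,0],"offset": [0,0,0],"gripper": 0}]'

```text
clock: 17.05
position: [0.653, 0.0911, 0.0588]
ee_rot: [-0.156, 0.988, 0.0, 0.0]
ft_force: [1.6, 0.5, 1.3]
grip_width: -0.004
grasp_force: 0.8
```

>>> jog_arm --deltas '[{"rotation": [0,0,0],"offset": [0.001,0,0],"gripper": 0},{"rotation": [0,0,0],"offset": [0.0005,0,0],"gripper": 0},{"rotation": [0,0,0],"offset": [0,0,0],"gripper": 0}]'

```text
clock: 17.35
position: [0.6524, 0.091, 0.0589]
ee_rot: [-0.156, 0.988, 0.0, 0.001]
ft_force: [5.5, 1.1, -1.1]
grip_width: -0.003
grasp_force: 2.9
```

>>> jog_arm --deltas '[{"rotation": [0,0,0],"offset": [0.0007,0,0],"gripper": 0},{"rotation": [0,0,0],"offset": [0,0,0],"gripper": 0}]'

```text
clock: 17.55
position: [0.6523, 0.091, 0.059]
ee_rot: [-0.156, 0.988, 0.0, 0.002]
ft_force: [8.6, 2.4, -2.9]
grip_width: 0.0
grasp_force: 4.2
```

>>> jog_arm --deltas '[{"rotation": [0,0,0],"offset": [-0.005,0,0],"gripper": 0},{"rotation": [0,0,0],"offset": [-0.007,0,0],"gripper": 0},{"rotation": [0,0,0],"offset": [0,0,-0.03],"gripper": 0},{"rotation": [0,0,0],"offset": [0,0,-0.04],"gripper": 0},{"rotation": [0,0,0],"offset": [0.03,0,-0.04],"gripper": 0},{"rotation": [0,0,0],"offset": [0.03,0,-0.03],"gripper": 0.5},{"rotation": [0,0,0],"offset": [0.02,0,0],"gripper": 1},{"rotation": [0,0,0],"offset": [0,0,0],"gripper": 1},{"rotation": [0,0,0],"offset": [0,0,0],"gripper": 1},{"rotation": [0,0,0],"offset": [0,0,0],"gripper": 1}]'

```text
clock: 18.55
position: [0.5866, 0.0698, 0.1979]
ee_rot: [-0.156, 0.988, 0.0, -0.0]
ft_force: [0.5, 0.6, 0.2]
grip_width: 0.849
grasp_force: 0.0
```

```bash
python3 - <<'E'
from h import *
import json
o=manip.get_obs(); im=imaging.camera("wrist"); plan()
json.dump({k:list(map(float,o[k])) for k in("position","ee_rot")},open("w5.json","w"))
M=model("wrist",o); x,y=map(int,proj(M,[.605,.075,.05])[0]); print(x-70,y-100)
c=cv2.resize(im[y-100:y+100,x-70:x+70],None,fx=3.9,fy=3.9,interpolation=cv2.INTER_CUBIC)
cv2.imwrite("pics/w5.png",cv2.rotate(c,cv2.ROTATE_90_COUNTERCLOCKWISE)); cv2.imwrite("pics/w5f.png",im)
E
```

```text
at [0.5866 0.0698 0.1978] F [-0.22 -0.54  0.7 ] t 18.6 w 0.925 g 0.0
rotvec deg [0. 0. 0.]
244 154
```

View pics/w5.png

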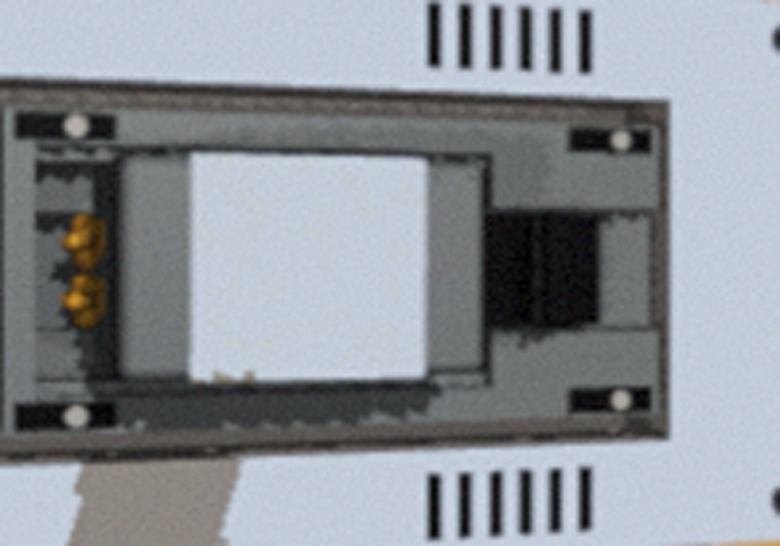

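The catch has moved about 8.5 mm relative to the screws (back edge at crop x≈598 against a screw at 621; before, 712 against 697). It reached a hard stop and the pack sits flat, so I'm handing in.

```bash
python3 -c "
from workcell import workorder
print(workorder.hand_in())"
```

```text
the job is handed in; nothing more can be done
None
```

The pack is flat in the bay and the catch is slid over its tongue to a hard stop, about 8.5 mm by camera (7.5 mm needed). The job was handed in at about 18.6 s; hand-in returned no verdict.

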